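Pack a sanding block into the bench rack and close the stop on it

ROBOT

A 7-joint arm with a two-finger parallel gripper is mounted at the origin on a cart in front of the work surface, level with it; the furniture and walls round the work are solid. World frame = base frame: x ahead of the robot, y to its left, z up, the work surface at z = 0. Lengths are in m, angles in rad, forces in N, time in s.
With the tool pointing down it reaches from about 0.425 to 0.925 m from the base axis. Payload 6.8 kg.
Tool frame: the origin (TCP) lies on the centre line of the jaws, within the pads' length; the fingertips stand 14 mm ahead of it and the grasp point (between the pads) lies 5 mm behind it (bot.finger_overhang is the distance from the TCP to the fingertips, in m); z points along the fingers, y is the line along which they close (so a half turn about z gives the same grasp; the last joint's range is limited). The gripper opens to 85 mm and grips with 20 to 120 N. Pads are 22 mm wide; open, the fingers measure 114 mm over their backs; the gripper's body (76 mm by 85 mm) begins 54 mm behind the grasp point. The pads swing forward as they close: fully open they stand 13 mm farther back than shut.
Start: joints at [-1.414, 0.477, 0.022, 1.555, -0.011, 1.109, -0.083], TCP at [0.177, 0.651, 0.245] pointing down, gripper open.
Joint ranges: [-2.96, 2.96], [-0.34, 2.1], [-1.41, 1.46], [0.24, 2.44], [-1.37, 4.51], [0.17, 1.92], [-2.96, 2.96]. Speed limits (rad/s): [2.39, 2.39, 3.14, 3.14, 3.14, 3.14, 3.14].

INTERFACE

Orientations are given as a unit quaternion [w, x, y, z].
In Python, from station import bot gives the robot as it stands.
- The arm moves only by the shell command python3 -m inch 'ROWS' [OPENING] [FORCE]. ROWS is JSON, a list of rows, each a list of 4 numbers: the shift along the tool's x, y, z in m, then the turn about the tool's z in degrees. A call has 1 to 12 rows; each row shifts and turns the commanded pose from where the row before left it, along the tool's axes as they then stand; what a row does not reach is not made up. A row lasts 1/10 s, in which the tool goes at most 50 mm and 8.59 degrees, less where a joint would pass 70% of its speed; a pose out of reach is approached as far as the arm can. A call is refused whole if a number of a shift passes 0.05 or a number of a turn 8.59, either way. A call with a gripper value outside its range is refused whole. OPENING is the finger opening in m, from 0 to 0.0854, set as the call begins (- or left out, the last holds). The fingers move at their own pace and stop on an object; FORCE is the grip in N (left out, the last holds). Time passes only in rows, so rows that do not move let the fingers close. It gives the time, the measured TCP pose, the force, the opening and the grip force at its end, in the units of the state.
- bot.get_obs(): the state, without advancing time (a new reading comes with each control period).
- bot.read_camera(name): name is "scene" or "top" or "wrist"; returns a dict with "color" (420x560x3 uint8, red, green, blue), "mtx" (3x3 intrinsics, pixels), "world_from_camera" (4x4, takes a point from camera to world coordinates); the wrist camera has in their place "hand_eye" (4x4, takes a point from camera to tool coordinates, whose origin is the TCP and whose axes are the flange's). Camera axes: x right, y up, looking along -z (the intrinsics and any distortion apply to the point x, -y, -z); pixel columns grow to the right and rows downward; lengths in m; the calibration is good to about 2 mm. A picture is of the moment at which its call begins: read the wrist's pose just before it. There is no depth.
- bot.hand_in(): hands the job in; it is judged then, once.
The state is a dict: "t": time; "q": joint angles; "joint_vel": joint speeds; "joint_torque": joint torques, N m; "eef_pos": TCP position; "tool_rot": TCP orientation; "contact_force": force on the tool from outside, world axes, zero at the start; "torque": the same for the moment, N m; "gripper_width": opening from 0.0 (shut) to 1.0 (fully open); "grasp_force": force on a finger pad.
Only numpy, scipy, OpenCV 4.12 (cv2) and the standard library are available. Lean on these libraries where they do the work, as an engineer would, in place of code of your own. Each camera call takes 0.05 s, during which the arm holds its last target. There are 200 camera calls.

TASK

Take the black sanding block out of the grey caddy and stand it on end on the open bench, clear of caddy and rack; let go to change your grip, then stand it upright in the gap of the plywood rack, between the upright wood block and the blue sliding stop, and let go. Then slide the blue stop up snug, so that the whole row stands upright and tight against the end wall with no play. Leave the paint tin and the screw jar where they are.

Things in the scene. Friction and masses are not known exactly. Their poses are not given: they have to be found in the camera images.
- block_mid (a point): centre of the loose black rubber sanding block with a red-brown abrasive face that starts on end in the caddy; 62 wide (its x), 105 tall on end (its y, up), 26 thick (its z, level); about 0.13 kg; a half turn about its upright axis makes no difference. Each end is a flat 62 x 26 mm foot on which it stands by itself
- caddy: grey caddy fixed to the bench, 86 (x) x 96 (y) mm; origin at centre of underside, z up. Block stands on its 6 mm floor. 5 mm cheeks at +x and -x, 116 mm high, 76 apart inside, are higher than the block and cover its narrow sides; at +y and -y is only a 20 mm high lip, so the block can be gripped only across its 26 mm thickness, which lies along caddy y within 0.1 rad
- rack: plywood rack fixed to the bench; origin on the base's underside, z up; base 96 wide (x), y -72 to +92 mm, 8 thick. The row stands on it along y between low rails (72 apart inside, tops 22 above the bench). End wall 72 wide, top 92 above the bench, inner face at y = -50; the stop closes the row from +y. From the wall: old sanding block, wood block, gap for the new block, stop
- channel (a point): point in the rack at the foot of the end wall's inner face, mid-width, on top of the base (rack x = 0, y = -50, z = 8 mm); axes as the rack's, so its y is the distance from the wall along the row
- stop (a joint): travel (m) of the blue stop towards the end wall (rack -y) from its rear limit, 0 to 0.085; 3 N friction, stays where left. Inner face at rack y = 39 mm minus travel. Plate 68 wide, 10 thick, top 91 above the bench. Reads 0.018 when all three blocks (26 + 19 + 26 = 71 mm) are upright and tight; starts at 0 to 0.006, so the gap is 10 to 18 mm wider than the new block
- stop_grip (a point): top centre of the stop's black fin, 87 mm above the bench; axes as the rack's. The fin, 14 thick (x), 32 long (y), stands behind the plate, away from the blocks, and reaches down nearly to the base; its outer end is 16 mm further out (+y) than this point, 41 mm from the plate's inner face. Push that end or pinch the fin from above
- old_block_mid (a point): centre of the equal black sanding block (62 x 105 tall x 26 thick) that already stands loose in the rack next to the end wall; axes as block_mid: x its width, y up, z its thickness along the row
- wood_mid (a point): centre of the sawn wood block (60 wide x 110 tall x 19 thick) that stands loose in the rack in front of the old block; x its width, y up, z its thickness along the row
- block: the same sanding block as block_mid; origin at the centre of its abrasive broad face, 13 mm from its middle; y up along its height
- tin_mid (a point): middle of the red paint tin, bystander, 78 mm diameter, 77 tall
- jar_mid (a point): middle of the screw jar with red lid, bystander, 61 mm diameter, 85 tall
- bread_maker: white bread maker, fixed, stands between caddy and rack at the back; 330 (x) x 270 (y) mm, 255 high; origin at the centre of its underside, its front is towards its -x. Not part of the job: carry things round its front, on the robot's side. The bench is free there, about x 0.44, y -0.15 m from the robot; a screen stands behind the rack

How it is judged:
On the way, in this order (a step that is already met when the one before it is completed fails the run):
1. the sanding block stands upright by itself on the open bench, let go, clear of caddy and rack (height (world z) of block_mid between 0.0475 and 0.0575 m and angle between block_mid's own y axis and vertical below 0.08 rad and horizontal distance between block_mid and caddy above 0.07 m and horizontal distance between block_mid and rack above 0.07 m and contact force between the fingers and block below 0.1 N and linear speed of block below 0.02 m/s), for 0.2 s.
2. the block stands in the rack's gap, let go, with the stop not yet snug (x of block_mid in the frame of channel between -0.01 and 0.01 m and y of block_mid in the frame of channel between 0.05 and 0.088 m and z of block_mid in the frame of channel between 0.0485 and 0.0575 m and angle between block_mid's own y axis and vertical below 0.2 rad and value of joint stop below 0.015 m and contact force between the fingers and block below 0.1 N and linear speed of block below 0.02 m/s), for 0.2 s.
At the end, for the whole second after the job is handed in: All three blocks stand upright (within 4 degrees), the new one next to the stop, on the rack's base between its rails, wall and stop; the stop is snug, with at most 2.5 mm of play left in the whole row; the block is at rest and let go (x of block_mid in the frame of channel between -0.01 and 0.01 m and y of block_mid in the frame of channel between 0.05 and 0.088 m and z of block_mid in the frame of channel between 0.0485 and 0.0575 m and angle between each of block_mid, old_block_mid, wood_mid's own y axis and vertical below 0.07 rad and x of old_block_mid in the frame of channel between -0.01 and 0.01 m and y of old_block_mid in the frame of channel between 0.007 and 0.088 m and z of old_block_mid in the frame of channel between 0.0485 and 0.0575 m and x of wood_mid in the frame of channel between -0.01 and 0.01 m and y of wood_mid in the frame of channel between 0.007 and 0.088 m and z of wood_mid in the frame of channel between 0.051 and 0.06 m and value of joint stop above 0.0155 m and linear speed of block below 0.02 m/s and contact force between the fingers and block below 0.1 N); the robot touches nothing.
It fails at once if the paint tin or the screw jar is moved by more than 25 mm (distance of any of tin_mid, jar_mid from where it was at the start of the episode above 0.025 m).
It also fails if it takes over 72 s, if anything falls off the work surface, if the arm or the gripper's body presses on something with over 40 N, if the wrist force passes 120 N, or if a joint passes its speed limit or range.

## Working session

There is one attempt and no reset: what is moved stays moved. The work goes in short steps, Python scripts to look and compute and a shell command to move; the robot and the scene stay as the last step left them, time stands still between calls to the robot, and variables do not carry over. Pictures are saved under pics/ and viewed, at most 14 in all, crops included, and the job is handed in when it is done.

```bash
mkdir -p pics; ls
cat > h.py <<'E'
from station import bot
import numpy as np, cv2
def cam(n):
    o=bot.get_obs(); c=bot.read_camera(n)
    if n=="wrist":
        from scipy.spatial.transform import Rotation as R
        T=np.eye(4); q=o['tool_rot']; T[:3,:3]=R.from_quat([q[1],q[2],q[3],q[0]]).as_matrix(); T[:3,3]=o['eef_pos']
        c['W']=T@c['hand_eye']
    else: c['W']=c['world_from_camera']
    return c
def ray(c,u,v):
    p=cv2.undistortPoints(np.array([[[u,v]]],float),c['mtx'],c.get('dist'))[0,0] if 'dist' in c else np.linalg.solve(c['mtx'],[u,v,1])[:2]
    d=c['W'][:3,:3]@np.array([p[0],-p[1],-1.]); return c['W'][:3,3],d
def at(c,u,v,z):
    o,d=ray(c,u,v); return o+d*(z-o[2])/d[2]
def proj(c,P):
    p=np.linalg.inv(c['W'])@np.append(P,1); p=c['mtx']@np.array([p[0],-p[1],-p[2]]); return p[:2]/p[2]
def save(c,n,crop=None,s=1):
    im=c['color'][...,::-1]
    if crop: im=im[crop[1]:crop[3],crop[0]:crop[2]]
    cv2.imwrite('pics/'+n,cv2.resize(im,None,fx=s,fy=s,interpolation=cv2.INTER_CUBIC))
E
python3 - <<'E'
from h import *
a=cam('top'); b=cam('scene')
print(a.keys(),a['mtx'],a['W'],b['W'])
im=np.vstack([a['color'],b['color']])
save({'color':a['color']},'top.png',None,1.4);save({'color':b['color']},'scene.png',None,1.4)
print(bot.get_obs())
E
```

```text
pics
dict_keys(['color', 'mtx', 'world_from_camera', 'W']) [[420.03155909   0.         273.85992037]
 [  0.         420.03155909 209.1675365 ]
 [  0.           0.           1.        ]] [[-4.37255837e-03  9.83553300e-01 -1.80565185e-01  3.33740955e-01]
 [-9.99990252e-01 -4.18987171e-03  1.39314561e-03 -6.70899620e-02]
 [ 6.13688000e-04  1.80569517e-01  9.83562033e-01  1.35051496e+00]
 [ 0.00000000e+00  0.00000000e+00  0.00000000e+00  1.00000000e+00]] [[ 0.068947    0.84622069 -0.52835297 -0.10588647]
 [-0.99758036  0.06322152 -0.02892159 -0.11183851]
 [ 0.00892923  0.5290686   0.84853208  1.12947471]
 [ 0.          0.          0.          1.        ]]
{'t': 0.1, 'q': array([-1.41414445,  0.47772796,  0.02237824,  1.55633521, -0.01149234,
        1.10928402, -0.08312046]), 'joint_vel': array([ 8.52694011e-04, -2.47863025e-03, -8.81083168e-05, -2.52798590e-03,
        1.55978961e-04, -1.53410071e-03,  3.94254888e-04]), 'joint_torque': array([ 3.79926962e-03, -5.97754240e+01,  1.61358476e+00, -2.81957710e+01,
        1.28147469e-02,  5.01600327e-03,  6.70773304e-06]), 'eef_pos': array([0.17652816, 0.65099276, 0.24442389]), 'tool_rot': array([-3.68558992e-05,  1.32003726e-01,  9.91248887e-01, -8.12107074e-04]), 'contact_force': array([-0.42660466,  0.51305481,  0.95486611]), 'torque': array([-0.0285963 , -0.05652011, -0.01078233]), 'grasp_force': 0.0, 'gripper_width': 1.0025990505847748}
```

View pics/top.png

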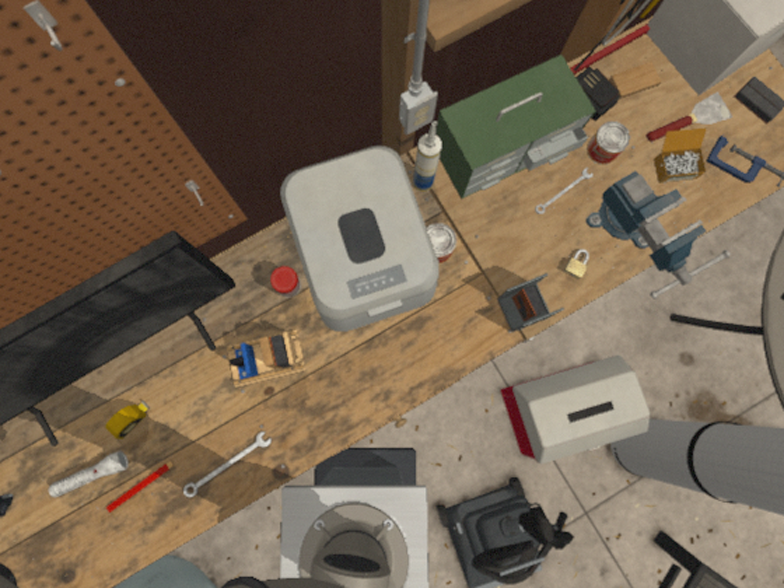

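View pics/scene.png

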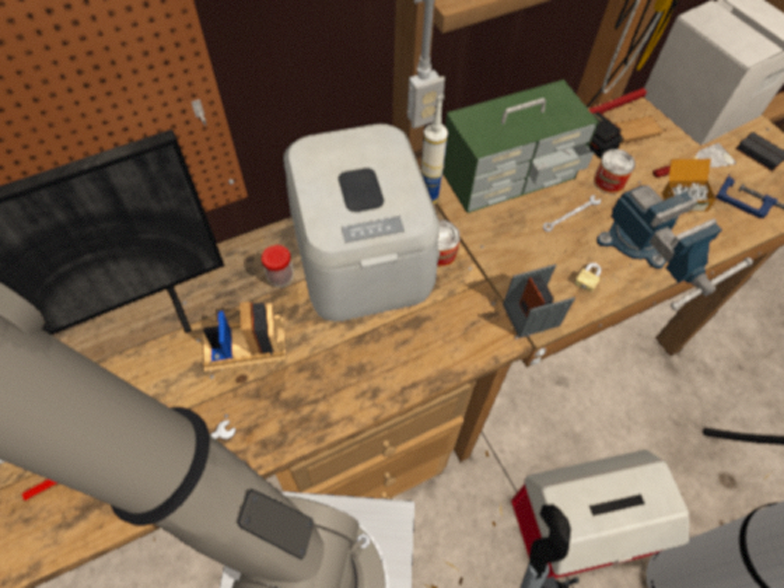

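The top view shows the caddy near (525,302) with the block at (523,303), and the rack near (267,358) with the blue stop at its left end (245,360). The tin is at (440,240) and the jar at (285,280), in 1.4x pixels. The scene view agrees. I'll look at both closely.

Run:
```python
from h import *
a=cam('top'); b=cam('scene')
cv2.imwrite('a.png',a['color'][...,::-1]);cv2.imwrite('b.png',b['color'][...,::-1])
np.savez('cal.npz',am=a['mtx'],aW=a['W'],bm=b['mtx'],bW=b['W'])
f=lambda c,x,y:cv2.resize(c['color'][y:y+60,x:x+75,::-1],(400,300)[:2] and None,fx=5.3,fy=5,interpolation=cv2.INTER_CUBIC)
im=np.vstack([np.hstack([f(a,155,227),f(a,345,187)]),np.hstack([f(b,138,208),f(b,350,183)])])
cv2.imwrite('pics/m1.png',im)
for n,u,v,z in [('caddy',525,302,.05),('rack',267,358,.05)]: print(n,at(a,u/1.4,v/1.4,z))
```

```text
caddy [ 0.55024406 -0.38636371  0.05      ]
rack [0.42759844 0.18819475 0.05      ]
```

View pics/m1.png

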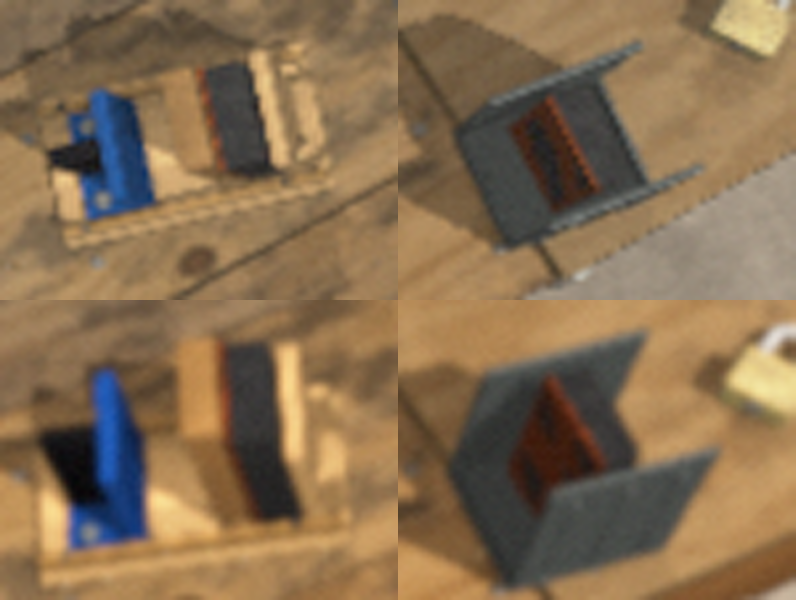

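The mosaic shows top-face corners of the block at about (550,97) and (602,190). The rack's outer corners are at about (70,247), (332,185), (305,45) and (45,105). The blue stop plate is at (125,150) with its fin at (75,155). The wall top runs (262,50)–(285,165). I'll convert these to world points.

```bash
cat >> h.py <<'E'
from scipy.spatial.transform import Rotation as R
def yaw():  # world angle of tool y (closing line)
    q=bot.get_obs()['tool_rot']; M=R.from_quat([q[1],q[2],q[3],q[0]]).as_matrix(); return np.degrees(np.arctan2(M[1,1],M[0,1]))
def delta(P,Q=None):
    o=bot.get_obs(); q=o['tool_rot']; M=R.from_quat([q[1],q[2],q[3],q[0]]).as_matrix()
    return np.round(M.T@(np.array(P)-(o['eef_pos'] if Q is None else Q)),4)
E
python3 - <<'E'
from h import *
a=cam('top'); b=cam('scene'); w=cam('wrist')
L=lambda x,y,z:at(a,155+x/5.3,227+y/5,z); Rr=lambda x,y,z:at(a,345+(x-398)/5.3,187+y/5,z)
ang=lambda d:np.degrees(np.arctan2(d[1],d[0]))
P=[L(70,247,.015),L(332,185,.022),L(305,45,.022),L(45,105,.022)]
print('rack',np.round(P,3),[round(np.linalg.norm(P[i]-P[(i+1)%4]),3) for i in range(4)],ang(P[0]-P[1]),ang(P[3]-P[2]))
e=[Rr(550,97,.111),Rr(602,190,.111)];print('blk face edge',e,np.linalg.norm(e[0]-e[1]),ang(e[0]-e[1]))
c=[Rr(490,103,.116),Rr(640,45,.116),Rr(702,170,.116)];print('caddy',c,ang(c[1]-c[0]))
for n,u,v,z in [('bm front botL',330,330,0.02),('bm front top',385,312,.255),('bm topL',318,315,.25),('bm topR',435,275,.25),('jar',285,279,.085),('tin',440,240,.077),('screenR',234,283,.2)]: print(n,at(a,u/1.4,v/1.4,z).round(3))
print('handeye',w['hand_eye'],w['mtx'],'yaw',yaw())
E
```

```text
rack [[0.366 0.264 0.015]
 [0.403 0.108 0.022]
 [0.492 0.126 0.022]
 [0.454 0.281 0.022]] [np.float64(0.16), np.float64(0.09), np.float64(0.159), np.float64(0.09)] 103.61257813430313 103.65182148195566
blk face edge [array([ 0.56847087, -0.36877746,  0.111     ]), array([ 0.51193115, -0.39535269,  0.111     ])] 0.062473854833386196 25.174820150217204
caddy [array([ 0.56401562, -0.33352645,  0.116     ]), array([ 0.59912444, -0.4201186 ,  0.116     ]), array([ 0.52297877, -0.45075778,  0.116     ])] -67.92988696533044
bm front botL [0.493 0.053 0.02 ]
bm front top [ 0.498 -0.071  0.255]
bm topL [0.494 0.055 0.25 ]
bm topR [ 0.57  -0.168  0.25 ]
jar [0.598 0.147 0.085]
tin [ 0.687 -0.196  0.077]
screenR [0.566 0.229 0.2  ]
handeye [[-4.26456307e-05  9.62348528e-01  2.71818522e-01  6.94871914e-02]
 [ 9.99999884e-01 -8.96257449e-05  4.74201789e-04  4.15130849e-04]
 [ 4.80709331e-04  2.71818510e-01 -9.62348412e-01 -1.28615244e-01]
 [ 0.00000000e+00  0.00000000e+00  0.00000000e+00  1.00000000e+00]] [[315.04155411   0.         283.91580427]
 [  0.         315.04155411 207.64757445]
 [  0.           0.           1.        ]] yaw 74.82596837497009
```

Heights and sizes check out: rack 160 x 90 mm, block edge 62.5 mm. The block centre is about (.546,-.394) with thickness along -65 deg. The rack origin is about (.431,.185), y axis at 103.6 deg. Moving over to the caddy at a safe height.

```bash
python3 -m inch '[[-0.032,-0.033,-0.009,0],[-0.032,-0.033,-0.009,0],[-0.032,-0.033,-0.009,0],[-0.032,-0.033,-0.009,0],[-0.032,-0.033,-0.009,0],[-0.032,-0.033,-0.009,0],[-0.032,-0.033,-0.009,0],[-0.032,-0.033,-0.009,0],[-0.032,-0.033,-0.009,0],[-0.032,-0.033,-0.009,0]]' 0.085
```

```text
t: 1.35
eef_pos: [0.3997, 0.2474, 0.336]
tool_rot: [0.0, 0.132, 0.991, 0.0]
contact_force: [0.7, 0.1, -0.2]
gripper_width: 0.999
grasp_force: 0.0
```

```bash
python3 -m inch '[[-0.017,-0.040,0,0],[-0.017,-0.040,0,0],[-0.017,-0.040,0,0],[-0.017,-0.040,0,0],[-0.017,-0.040,0,0],[-0.017,-0.040,0,0],[-0.017,-0.040,0,0]]' && python3 -m inch '[[-0.024,-0.038,0,0],[-0.024,-0.038,0,0],[-0.024,-0.038,0,0],[-0.024,-0.038,0,0],[-0.024,-0.038,0,0],[-0.024,-0.038,0,0],[-0.024,-0.038,0,0],[-0.024,-0.038,0,0],[0,0,0,8.2],[0,0,0,8.2],[0,0,0,8.2],[0,0,0,8.2]]' && python3 -m inch '[[0,0,0,8.2],[0,0,0,8.2],[0,0,0,8.2],[0,0,0,8.2],[0,0,0,8.2],[0,0,0,8.2],[0,0,0,8.2],[0,0,0,8.2],[0,0,0,8.2],[0,0,0,8.2],[0,0,0,8.2],[0,0,0,8.2]]' && python3 -m inch '[[0,0,0,8.4],[0,0,0,0]]'
python3 - <<'E'
from h import *
w=cam('wrist'); save(w,'w1.png'); print(bot.get_obs()['q'].round(2),yaw(),proj(w,[.546,-.394,.111]))
E
```

```text
t: 2.05
eef_pos: [0.4405, -0.054, 0.3356]
tool_rot: [0.0, 0.132, 0.991, 0.0]
contact_force: [1.2, 0.3, -0.1]
gripper_width: 0.997
grasp_force: 0.0
t: 3.25
eef_pos: [0.5464, -0.3959, 0.3351]
tool_rot: [-0.0, 0.409, 0.912, 0.0]
contact_force: [0.3, -0.2, 0.7]
gripper_width: 0.998
grasp_force: 0.0
t: 4.45
eef_pos: [0.5467, -0.3955, 0.3351]
tool_rot: [-0.0, 0.958, 0.287, 0.0]
contact_force: [1.9, -0.2, -1.2]
gripper_width: 0.997
grasp_force: 0.0
t: 4.65
eef_pos: [0.5467, -0.3955, 0.3347]
tool_rot: [-0.0, 0.976, 0.218, -0.001]
contact_force: [0.1, -0.1, 0.1]
gripper_width: 0.999
grasp_force: 0.0
[-0.2   0.79  1.36  1.49 -0.77  1.48  0.04] -64.5769404577352 [282.94749588 181.47266795]
```

View pics/w1.png

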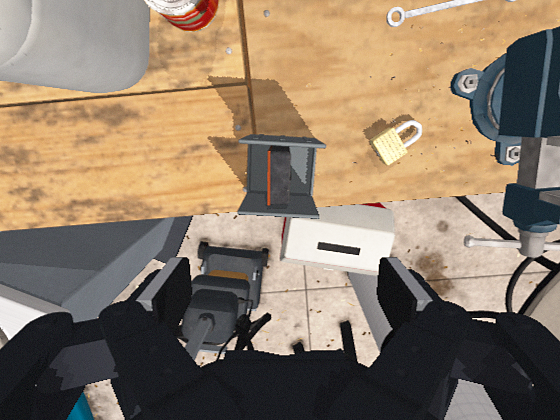

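The wrist view shows the block's top face from about (270,147) to (289,205), with the red face at left and the cheeks at rows 140 and 212. The prediction is (283,181), so I'll work out the small correction.

Run:
```python
from h import *
w=cam('wrist'); hsv=cv2.cvtColor(w['color'],cv2.COLOR_RGB2HSV)[130:220,235:335]
rgb=w['color'][130:220,235:335].astype(int)
g=rgb.mean(2); red=(rgb[...,0]-rgb[...,2]>50)&(rgb[...,0]>90)
for v in (25,35,45,55,65): print(v+130,'red',np.where(red[v])[0]+235, g[v,25:75].astype(int))
ys=np.where(g[:,45]<200)[0]; print(g[5:,45].astype(int))
for u,v in [(270,176),(290,176),(281,147),(279,205),(280,176)]: print(at(w,u,v,.111).round(4))
```

```text
155 red [235 236 237 238 239 240 241 242 243 244 245 246 268 269 270 316 317 318
 319 320 321 322 323 324 325 326 327 328 329 330 331 332 333 334] [ 79  78  82  83  76  78  78  82 101 129 107  76  72  72  71  73  73  78
  74  74  73  80  83  90  74  79  76  80  89  80  83 121 135 134 134 131
 132 133 135 131 128 133 132 133 137 136 138 141 104  79]
165 red [235 236 237 238 239 240 241 242 243 244 245 246 268 269 315 316 317 318
 319 320 321 322 323 324 325 326 327 328 329 330 331 332 333 334] [ 78  83  80  80  79  80  75  84  99 102  80  72  81  80  86  88  86  82
  79  77  77  75  80  77  78  76  73  76  81  85  71 115 135 133 134 135
 131 133 138 134 134 134 134 136 136 140 141 107  78  79]
175 red [235 236 237 238 239 240 241 242 243 244 245 267 268 269 314 315 316 317
 318 319 320 321 322 323 324 325 326 327 328 329 330 331 332 333 334] [ 77  82  77  75  77  75  78  91 104 100  76  64  74  75  77  84  78  71
  74  72  82  81  74  77  79  77  74  77  79  94  61  60  82  78  80  82
  76  79 121 142 137 139 133 134 141 107  75  75  77  84]
185 red [235 236 237 238 239 240 241 242 24
[... 446 characters left out ...]
330 331 332 333 334] [ 75  74  74  65  61  60  55  92 118  95  70  75  80  76  76  71  76  73
  75  76  74  71  72  73  71  75  74  76  84  69  68  66  60  65  65  58
  58  55  56  54  61  51  60  57  57  63  54  59  64  61]
[100  68  73  72 100  73  83 137 161 154  94  33  31  31  36  35  38  55
  70  66  73  80  76  73  67  73  72  73  78  78  77  84  80  91  91  83
  86  84  78  80  82  81  77  80  67  72  76  74  77  77  78  79  75  76
  74  72  73  69  75  73  74  76  75  74  71  66  68  76  69  51  61  57
  64  57  75  73  72  66 112 150 165  86 175 176 170]
[ 0.5453 -0.3782  0.111 ]
[ 0.555  -0.3987  0.111 ]
[ 0.5798 -0.3757  0.111 ]
[ 0.5189 -0.4019  0.111 ]
[ 0.5502 -0.3884  0.111 ]
```

```bash
python3 -m inch '[[0.0046,-0.005,0.035,0],[0,0,0.05,0],[0,0,0.05,0],[0,0,0,0],[0,0,0,0]]'
python3 - <<'E'
from h import *
w=cam('wrist'); p=proj(w,[.5497,-.3874,.111]); u,v=p.astype(int); print(p,yaw())
save(w,'w2.png',(u-110,max(v-75,0),u+110,v+90),3.5); print(max(v-75,0),u-110, bot.get_obs()['q'].round(2))
t=cam('top'); save(t,'x.png',(345,187,420,247),5)
E
```

```text
t: 5.25
eef_pos: [0.5485, -0.3895, 0.2013]
tool_rot: [-0.0, 0.976, 0.219, -0.0]
contact_force: [0.1, -0.5, 0.9]
gripper_width: 0.988
grasp_force: 0.0
[282.9390761  213.88185346] -64.70747613769527
138 172 [-0.19  0.89  1.26  1.65 -0.88  1.28  0.11]
```

View pics/w2.png

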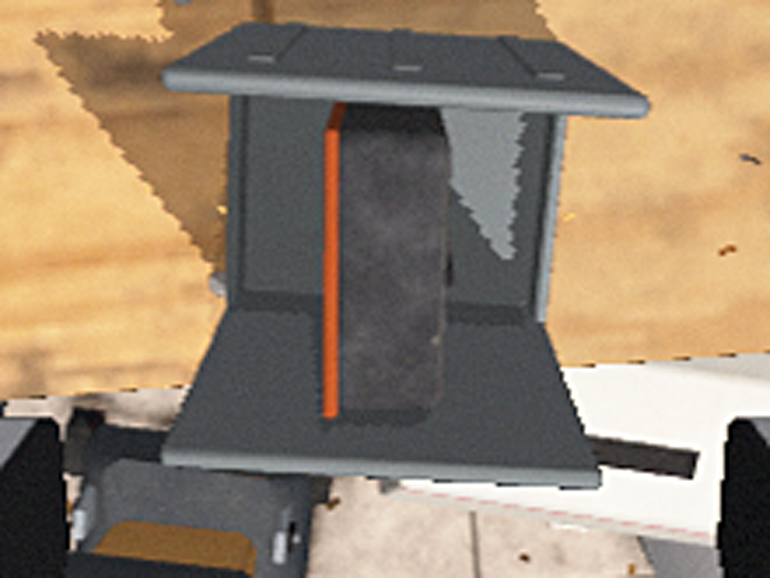

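The wrist close-up shows the block's top face spanning crop x 325–446 and y 130–415, which puts its centre at full-image pixel (282.3, 215.7). That is within 2 px of the prediction, so I'll descend and grip.

```bash
python3 -m inch '[[0.0013,-0.0016,0.04,0],[0,0,0.04,0],[0,0,0.039,0],[0,0,0,0],[0,0,0,0]]' && python3 -m inch '[[0,0,0,0],[0,0,0,0],[0,0,0,0],[0,0,0,0],[0,0,0,0],[0,0,0,0],[0,0,0,0],[0,0,0,0],[0,0,0,0],[0,0,0,0]]' 0.015 40
```

```text
t: 5.85
eef_pos: [0.5498, -0.3886, 0.084]
tool_rot: [0.001, 0.976, 0.219, 0.001]
contact_force: [-0.9, -1.3, 0.8]
gripper_width: 0.999
grasp_force: 0.0
t: 6.85
eef_pos: [0.5494, -0.3877, 0.0823]
tool_rot: [0.0, 0.976, 0.218, 0.0]
contact_force: [0.6, 0.4, 5.8]
gripper_width: 0.301
grasp_force: 40.7
```

```bash
python3 -m inch '[[0,0,-0.01,0],[0,0,-0.03,0],[0,0,-0.04,0],[0,0,-0.04,0],[0,0,-0.03,0],[0,0,0,0]]' && python3 -m inch '[[0.0005,-0.02,0,0],[0.0005,-0.0374,0,0],[0.0005,-0.0374,0,0],[0.0005,-0.0374,0,0],[0.0005,-0.0374,0,0],[0.0005,-0.0374,0,0],[0.0005,-0.0374,0,0],[0,-0.0174,0,0],[0,0,0,0],[0,0,0,0]]'
python3 - <<'E'
from h import *
w=cam('wrist'); t=cam('top')
im=np.hstack([cv2.resize(w['color'],(400,300)),cv2.resize(t['color'][170:320,200:400],(400,300))])
cv2.imwrite('pics/c1.png',im[...,::-1]); print(bot.get_obs()['q'].round(2),yaw())
E
```

```text
t: 7.45
eef_pos: [0.5495, -0.3893, 0.2363]
tool_rot: [0.003, 0.976, 0.218, 0.002]
contact_force: [-0.3, -1.2, -1.7]
gripper_width: 0.296
grasp_force: 40.0
t: 8.45
eef_pos: [0.4406, -0.1486, 0.2312]
tool_rot: [-0.0, 0.976, 0.219, 0.0]
contact_force: [0.4, -0.3, -1.2]
gripper_width: 0.301
grasp_force: 40.0
[-0.9   0.48  1.44  2.1  -0.56  1.04 -0.3 ] -64.82539686867018
```

View pics/c1.png

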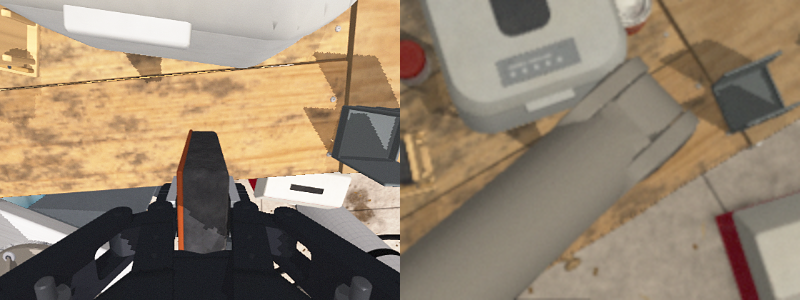

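The wrist view shows the block held upright between the fingers, with bench below it. Lowering it onto the bench.

```bash
python3 -m inch '[[0,0,0.04,0],[0,0,0.04,0],[0,0,0.04,0],[0,0,0.025,0],[0,0,0.004,0],[0,0,0.002,0],[0,0,0,0],[0,0,0,0]]' && python3 -m inch '[[0,0,0.002,0],[0,0,0.001,0],[0,0,0,0],[0,0,0,0]]'
```

```text
t: 9.35
eef_pos: [0.4415, -0.1495, 0.0813]
tool_rot: [0.001, 0.976, 0.218, 0.001]
contact_force: [0.4, -0.1, -1.0]
gripper_width: 0.3
grasp_force: 39.9
t: 9.75
eef_pos: [0.4406, -0.1489, 0.0774]
tool_rot: [-0.0, 0.976, 0.218, 0.0]
contact_force: [-0.3, -0.1, -0.8]
gripper_width: 0.297
grasp_force: 39.9
```

```bash
python3 -m inch '[[0,0,0.001,0],[0,0,0,0],[0,0,0.0005,0],[0,0,0,0],[0,0,0,0]]'
```

```text
t: 10.25
eef_pos: [0.4405, -0.149, 0.0761]
tool_rot: [-0.0, 0.976, 0.218, 0.0]
contact_force: [-1.9, 1.9, 5.2]
gripper_width: 0.302
grasp_force: 40.9
```

Contact at the expected height. Now I'll open, rise and turn 90 degrees.

```bash
python3 -m inch '[[0,0,0,0],[0,0,0,0],[0,0,0,0],[0,0,0,0],[0,0,0,0],[0,0,-0.03,0],[0,0,-0.04,0],[0,0,-0.04,0],[0,0,-0.04,0],[0,0,0,0]]' 0.085 && python3 -m inch '[[0,0,0,-8.2],[0,0,0,-8.2],[0,0,0,-8.2],[0,0,0,-8.2],[0,0,0,-8.2],[0,0,0,-8.2],[0,0,0,-8.2],[0,0,0,-8.2],[0,0,0,-8.2],[0,0,0,-8.2],[0,0,0,-8],[0,0,0,0]]'
python3 - <<'E'
from h import *
w=cam('wrist');p=proj(w,[.4405,-.149,.105]); print(p,yaw(),bot.get_obs()['q'].round(2)); u,v=p.astype(int)
u0,v0=max(u-110,0),max(v-80,0); print(u0,v0); save(w,'w3.png',(u0,v0,u0+220,v0+165),3.5)
E
```

```text
t: 11.25
eef_pos: [0.4429, -0.1501, 0.2296]
tool_rot: [0.001, 0.976, 0.219, 0.003]
contact_force: [0.3, 1.3, -0.6]
gripper_width: 0.996
grasp_force: 0.0
t: 12.45
eef_pos: [0.4401, -0.1489, 0.2254]
tool_rot: [-0.0, 0.535, 0.845, 0.0]
contact_force: [0.3, -0.2, -0.5]
gripper_width: 0.998
grasp_force: 0.0
[284.65816803 207.08097711] 25.040390095938573 [-0.66  0.22  0.98  2.11 -0.22  0.93  0.89]
174 127
```

View pics/w3.png

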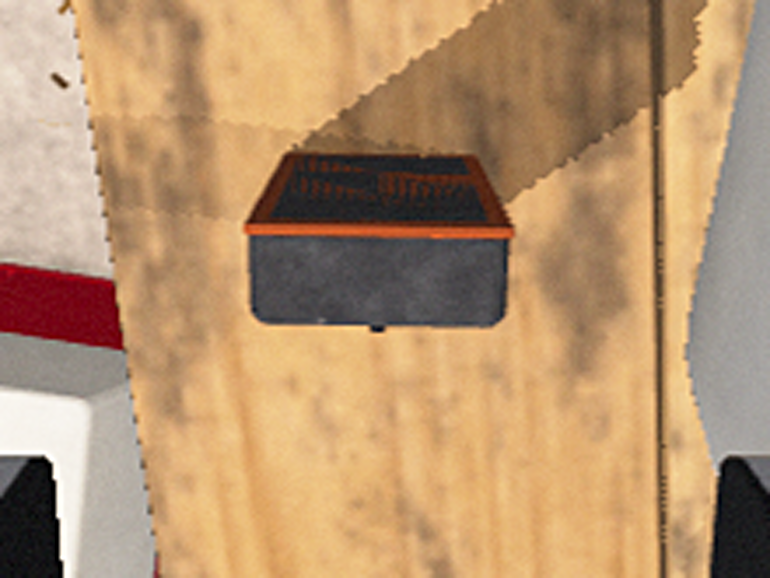

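The block stands on end on the bench. Its top face spans crop x 247–512 and y 222–325, so its centre is at (282.6,205.3), about 1.5 mm from prediction. Regripping across the width.

```bash
python3 -m inch '[[0.001,-0.0015,0.04,0],[0,0,0.04,0],[0,0,0.04,0],[0,0,0.0235,0],[0,0,0,0],[0,0,0,0]]' && python3 -m inch '[[0,0,0,0],[0,0,0,0],[0,0,0,0],[0,0,0,0],[0,0,0,0],[0,0,0,0],[0,0,0,0]]' 0.05 40 && python3 -m inch '[[0,0,-0.01,0],[0,0,-0.04,0],[0,0,-0.05,0],[0,0,-0.05,0],[0,0,-0.05,0],[0,0,-0.05,0],[0,0,-0.04,0],[0,0,0,0]]'
python3 - <<'E'
from h import *
print(bot.get_obs()['q'].round(2),yaw(), proj(cam('wrist'),[.431,.185,.0]))
E
```

```text
t: 13.1
eef_pos: [0.4386, -0.1492, 0.0825]
tool_rot: [-0.0, 0.537, 0.844, -0.0]
contact_force: [-0.6, -0.1, 0.0]
gripper_width: 0.997
grasp_force: 0.0
t: 13.8
eef_pos: [0.4398, -0.149, 0.0837]
tool_rot: [0.001, 0.536, 0.844, 0.001]
contact_force: [-1.6, -0.1, 6.4]
gripper_width: 0.716
grasp_force: 42.6
t: 14.6
eef_pos: [0.441, -0.1501, 0.3774]
tool_rot: [0.003, 0.536, 0.844, 0.004]
contact_force: [0.4, 0.5, -3.0]
gripper_width: 0.716
grasp_force: 45.0
[-0.91 -0.09  1.07  1.9   0.08  1.27  0.58] 25.18481408265039 [380.32288777 -65.63562852]
```

```bash
python3 -m inch '[[0.02,0.009,0,0],[0.035,0.015,0,0],[0.035,0.015,0,0],[0.035,0.015,0,0],[0.035,0.015,0,0],[0.035,0.015,0,0],[0.017,0.006,0,0],[0,0,0,5.8],[0,0,0,5.8],[0,0,0,0],[0,0,0,0]]'
python3 - <<'E'
from h import *
w=cam('wrist');p=proj(w,[.431,.185,.05]); print(p,yaw(),bot.get_obs()['q'].round(2)); save(w,'w4.png',(130,0,430,225),2.66)
cv2.imwrite('w4full.png',w['color'][...,::-1]); np.savez('w4.npz',W=w['W'],mtx=w['mtx'])
E
```

```text
t: 15.75
eef_pos: [0.4293, 0.0808, 0.3713]
tool_rot: [-0.0, 0.618, 0.787, -0.001]
contact_force: [-0.4, -0.4, -1.6]
gripper_width: 0.719
grasp_force: 44.9
[304.15347005  94.38458139] 13.715807040394257 [-1.05 -0.1   0.68  1.95  0.06  1.27 -0.15]
```

View pics/w4.png

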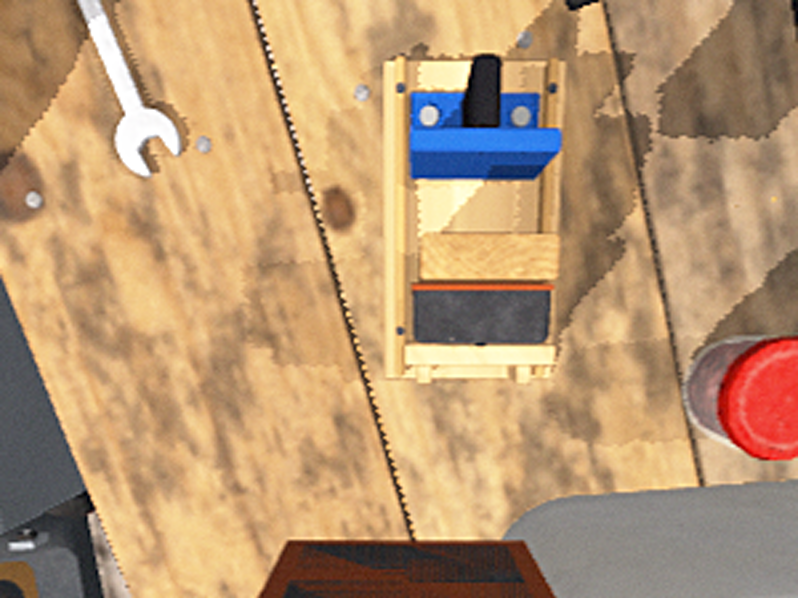

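The wrist view over the rack (crop px at 2.66x) shows the stop plate's top edge at rows 129–151, the wood's top at 232–279 (x 420–558), the old block at 285–345, the wall top at 346–364, and rail edges at x 385 and 565. The held block's lower front edge is at row 541, x 290–525.

Run:
```python
from h import *
d=np.load('w4.npz'); w=dict(W=d['W'],mtx=d['mtx'])
g=lambda x,y,z:at(w,130+x/2.66,y/2.66,z)
im=cv2.imread('w4full.png').astype(int)
# blue top-face / inner-face transition along column through plate
u=130+int(445/2.66)
print('blue col',[(r,*im[r,u]) for r in range(44,70)])
pts=dict(stop_inner=(485,151,.091),wood_front=(489,232,.118),wood_back=(489,279,.118),old_front=(482,285,.113),old_back=(480,345,.113),wall_in=(480,346,.092),wall_L=(405,355,.092),wall_R=(555,355,.092),
 stop_L=(410,140,.091),stop_R=(560,140,.091),railL1=(385,60,.022),railL2=(385,378,.022),railR1=(566,60,.022),hand_L=(290,541,.2883),hand_R=(525,541,.2883),fin=(485,56,.087),woodL=(420,255,.118),woodR=(558,255,.118))
P={k:g(*v) for k,v in pts.items()}
th=np.degrees(np.arctan2(*(P['wall_R']-P['wall_L'])[1::-1]));print('wall ang',th, np.degrees(np.arctan2(*(P['stop_R']-P['stop_L'])[1::-1])),np.degrees(np.arctan2(*(P['railL1']-P['railL2'])[1::-1])))
a=np.radians(13.65); ex=np.array([np.cos(a),np.sin(a)]);ey=np.array([-ex[1],ex[0]]);o=np.array([.431,.185])
for k,p in P.items(): print(k,p[:2].round(4),'rack mm',(np.array([(p[:2]-o)@ex,(p[:2]-o)@ey])*1e3).round(1))
print('tcp',bot.get_obs()['eef_pos'])
```

```text
blue col [(44, np.int64(194), np.int64(94), np.int64(32)), (45, np.int64(148), np.int64(73), np.int64(31)), (46, np.int64(140), np.int64(62), np.int64(20)), (47, np.int64(117), np.int64(54), np.int64(20)), (48, np.int64(209), np.int64(108), np.int64(46)), (49, np.int64(244), np.int64(133), np.int64(52)), (50, np.int64(239), np.int64(133), np.int64(53)), (51, np.int64(237), np.int64(132), np.int64(53)), (52, np.int64(238), np.int64(133), np.int64(52)), (53, np.int64(237), np.int64(133), np.int64(50)), (54, np.int64(239), np.int64(132), np.int64(51)), (55, np.int64(239), np.int64(129), np.int64(55)), (56, np.int64(223), np.int64(115), np.int64(44)), (57, np.int64(158), np.int64(78), np.int64(33)), (58, np.int64(150), np.int64(70), np.int64(28)), (59, np.int64(157), np.int64(78), np.int64(31)), (60, np.int64(150), np.int64(71), np.int64(28)), (61, np.int64(151), np.int64(74), np.int64(32)), (62, np.int64(151), np.int64(73), np.int64(29)), (63, np.int64(148), np.int64(71), np.int64(28)), (64, np.int64(153), np.int64(69), np.int64(28)), (65, np.int64(148), np.int64(70), np.int64(25)), (66
[... 409 characters left out ...]
ont [0.44   0.1682] rack mm [  4.8 -18.5]
old_back [0.4458 0.1432] rack mm [  4.5 -44.1]
wall_in [0.4477 0.1425] rack mm [  6.2 -45.3]
wall_L [0.4143 0.13  ] rack mm [-29.2 -49.5]
wall_R [0.4833 0.1469] rack mm [ 41.9 -49.4]
stop_L [0.3944 0.2211] rack mm [-27.   43.7]
stop_R [0.4593 0.237 ] rack mm [39.7 43.8]
railL1 [0.3702 0.2665] rack mm [-39.8  93.5]
railL2 [0.4066 0.1121] rack mm [-40.9 -65.1]
railR1 [0.4596 0.2883] rack mm [52.2 93.6]
hand_L [0.3953 0.0856] rack mm [-58.1 -88.2]
hand_R [0.455  0.1002] rack mm [  3.3 -88.1]
fin [0.4182 0.2623] rack mm [ 5.8 78.1]
woodL [0.4105 0.1735] rack mm [-22.6  -6.4]
woodR [0.4682 0.1876] rack mm [36.8 -6.3]
tcp [0.42939812 0.08092078 0.37155362]
```

Sizes agree (wood 59, wall 71, plate 67, gap 36 mm). The move is +122 mm in tool x and +33 mm in tool y. I'll go above the gap, lower partway and check.

```bash
python3 -m inch '[[0.02,0.0055,0,0],[0.03,0.008,0,0],[0.03,0.008,0,0],[0.03,0.008,0,0],[0.0121,0.0036,0,0],[0,0,0.04,0],[0,0,0.04,0],[0,0,0.04,0],[0,0,0.02,0],[0,0,0,0],[0,0,0,0],[0,0,0,0]]'
python3 - <<'E'
from h import *
w=cam('wrist'); print(yaw(),bot.get_obs()['q'].round(2),bot.get_obs()['eef_pos']); save(w,'w5.png',(170,60,390,225),3.5)
cv2.imwrite('w5full.png',w['color'][...,::-1]); np.savez('w5.npz',W=w['W'],mtx=w['mtx'])
E
```

```text
t: 17.0
eef_pos: [0.4343, 0.2081, 0.2338]
tool_rot: [0.0, 0.618, 0.786, 0.001]
contact_force: [-0.1, 0.3, -1.7]
gripper_width: 0.719
grasp_force: 44.8
13.631050688233097 [-1.1   0.18  0.6   2.05 -0.13  0.94 -0.2 ] [0.4342416  0.20824884 0.23385192]
```

View pics/w5.png

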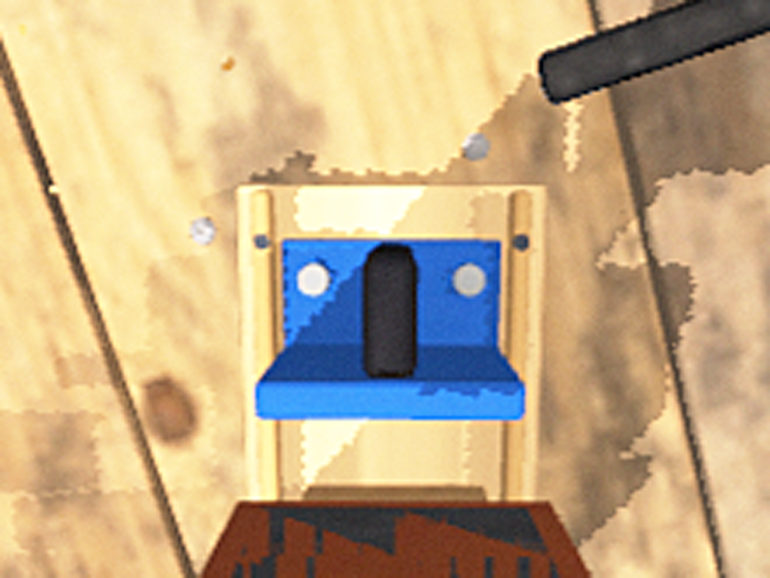

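The view shows the stop's top face ending at row 419 (x 257–525) and the block's lower front edge at row 501 (x 240–552). The fin is at x 362–416 with its end at row 243, and the base edges are at x 238–547.

Run:
```python
from h import *
d=np.load('w5.npz'); w=dict(W=d['W'],mtx=d['mtx'])
g=lambda x,y,z:at(w,170+x/3.5,60+y/3.5,z)
a=np.radians(13.65); ex=np.array([np.cos(a),np.sin(a)]);ey=np.array([-ex[1],ex[0]])
t=bot.get_obs()['eef_pos'][:2]
for k,v in dict(stopL=(257,419,.091),stopR=(525,419,.091),stop_back=(391,381,.091),hL=(240,501,.151),hR=(552,501,.151),railL=(238,185,.008),railR=(547,185,.008),fin_end=(391,243,.087)).items():
    p=g(*v)[:2]-t; print(k,'rel TCP mm  ex %.1f ey %.1f'%(p@ex*1e3,p@ey*1e3))
```

```text
stopL rel TCP mm  ex -35.3 ey 18.2
stopR rel TCP mm  ex 31.6 ey 18.1
stop_back rel TCP mm  ex -1.9 ey 27.7
hL rel TCP mm  ex -31.7 ey 12.9
hR rel TCP mm  ex 30.3 ey 12.9
railL rel TCP mm  ex -49.1 ey 75.6
railR rel TCP mm  ex 46.0 ey 75.6
fin_end rel TCP mm  ex -1.8 ey 60.7
```

The block has 5.2 mm of clearance to the stop, as planned, and sits about 1 mm off laterally. I'll correct that and insert.

```bash
python3 -m inch '[[0,-0.001,0.01,0],[0,0,0.02,0],[0,0,0.02,0],[0,0,0.02,0],[0,0,0.02,0],[0,0,0.02,0],[0,0,0.02,0],[0,0,0.006,0],[0,0,0.003,0],[0,0,0,0],[0,0,0,0]]'
```

```text
t: 18.15
eef_pos: [0.4328, 0.208, 0.0941]
tool_rot: [0.0, 0.618, 0.786, 0.001]
contact_force: [-1.0, 0.1, -1.9]
gripper_width: 0.717
grasp_force: 44.9
```

```bash
python3 -m inch '[[0,0,0.001,0],[0,0,0.001,0],[0,0,0,0]]' && python3 -m inch '[[0,0,0.0007,0],[0,0,0.0007,0],[0,0,0,0],[0,0,0,0]]'
```

```text
t: 18.45
eef_pos: [0.4326, 0.2079, 0.0918]
tool_rot: [0.0, 0.618, 0.786, 0.001]
contact_force: [-1.9, -0.9, 3.3]
gripper_width: 0.718
grasp_force: 45.3
t: 18.85
eef_pos: [0.4326, 0.208, 0.0917]
tool_rot: [-0.001, 0.618, 0.786, 0.001]
contact_force: [-7.3, -2.3, 23.8]
gripper_width: 0.721
grasp_force: 47.8
```

```bash
python3 -m inch '[[0,0,-0.0012,0],[0,0,0,0]]' && python3 -m inch '[[0,0,0,0],[0,0,0,0],[0,0,0,0],[0,0,0,0],[0,0,0,0],[0,0,0,0]]' 0.085 && python3 -m inch '[[0,0,-0.02,0],[0,0,-0.04,0],[0,0,-0.04,0],[0,0,-0.04,0],[0,0,-0.04,0],[0,0,0,0],[0,0,0,0]]'
python3 - <<'E'
from h import *
w=cam('wrist'); print(yaw(),bot.get_obs()['eef_pos']); save(w,'w6.png',(140,40,420,300),2.3)
cv2.imwrite('w6full.png',w['color'][...,::-1]); np.savez('w6.npz',W=w['W'],mtx=w['mtx'])
E
```

```text
t: 19.05
eef_pos: [0.4326, 0.2079, 0.0918]
tool_rot: [-0.0, 0.618, 0.786, 0.001]
contact_force: [-3.0, -0.7, 10.0]
gripper_width: 0.723
grasp_force: 46.3
t: 19.65
eef_pos: [0.4322, 0.2076, 0.091]
tool_rot: [-0.0, 0.618, 0.786, -0.0]
contact_force: [0.2, 0.6, 0.5]
gripper_width: 0.995
grasp_force: 0.0
t: 20.35
eef_pos: [0.4324, 0.2079, 0.2717]
tool_rot: [-0.0, 0.618, 0.786, 0.001]
contact_force: [-0.4, -0.2, -0.8]
gripper_width: 0.991
grasp_force: 0.0
13.638905728207263 [0.43180573 0.20753391 0.27063302]
```

View pics/w6.png

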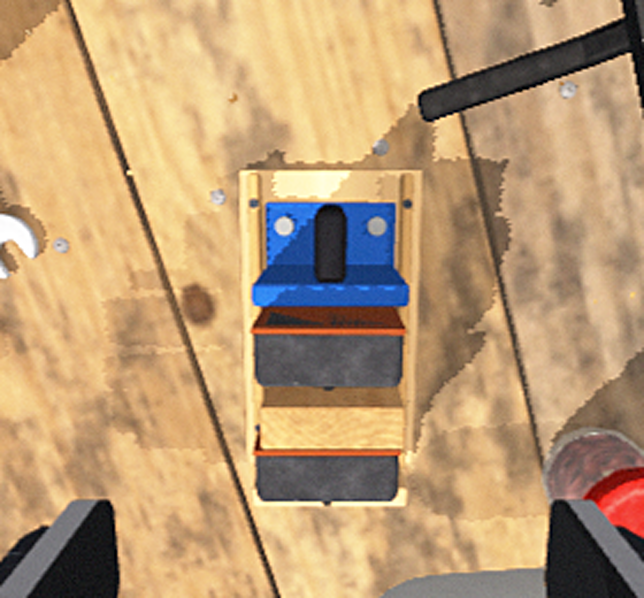

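All three blocks stand upright. The new block (rows 330–387) stands between the stop (row 305) and the wood (405–450), and the fin is centred at (331,243). Next I'll pinch the fin from above.

```bash
python3 -m inch '[[0.0467,0.0005,0,0],[0,0,0.04,0],[0,0,0.04,0],[0,0,0.04,0],[0,0,0,0],[0,0,0,0]]' 0.05
python3 - <<'E'
from h import *
w=cam('wrist'); o=bot.get_obs(); t=o['eef_pos']; print(t)
im=w['color'].astype(int)
for P in ([.4219,.2512,.087],[.4181,.2668,.087]): print(proj(w,P))
save(w,'w7.png',(170,120,390,285),3.5)
E
```

```text
t: 21.0
eef_pos: [0.4213, 0.2522, 0.1505]
tool_rot: [0.0, 0.619, 0.786, -0.002]
contact_force: [-0.5, -0.1, 1.1]
gripper_width: 0.582
grasp_force: 0.0
[0.42225613 0.25295268 0.15176859]
[285.43974535 231.5882635 ]
[285.42254923 207.73664287]
```

View pics/w7.png

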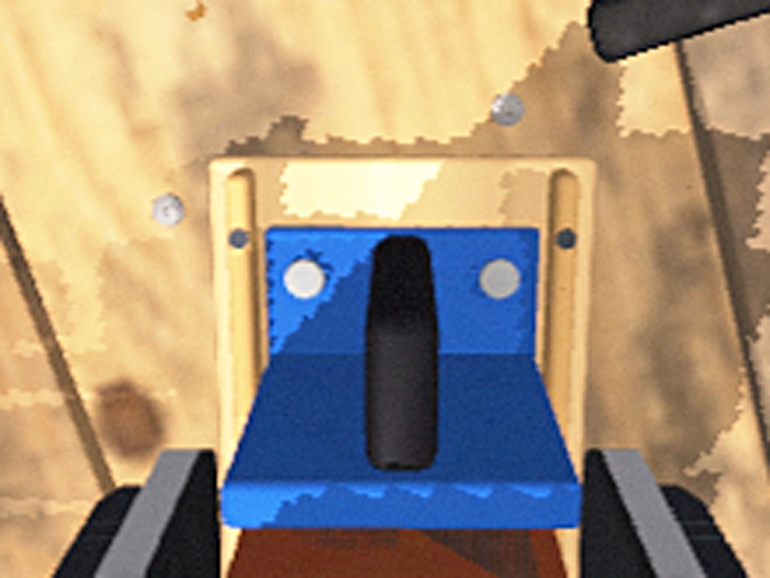

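The view shows the fin top spanning rows 315–468, centre (402,391), which matches the predicted grip point (404,390). The fingers straddle it. Descending and pinching.

```bash
python3 -m inch '[[0,0,0.03,0],[0,0,0.03,0],[0,0,0.015,0],[0,0,0,0],[0,0,0,0]]' && python3 -m inch '[[0,0,0,0],[0,0,0,0],[0,0,0,0],[0,0,0,0],[0,0,0,0],[0,0,0,0]]' 0.005 40
```

```text
t: 21.55
eef_pos: [0.4229, 0.2538, 0.0778]
tool_rot: [0.0, 0.618, 0.786, 0.001]
contact_force: [-0.1, -0.7, 1.5]
gripper_width: 0.585
grasp_force: 0.0
t: 22.15
eef_pos: [0.4212, 0.2535, 0.0772]
tool_rot: [-0.001, 0.618, 0.786, 0.0]
contact_force: [-4.7, -0.8, 10.8]
gripper_width: 0.154
grasp_force: 39.4
```

```bash
python3 -m inch '[[-0.001,0,0,0],[-0.001,0,0,0],[-0.002,0,0,0],[-0.002,0,0,0],[-0.002,0,0,0],[0,0,0,0]]' && python3 -m inch '[[-0.001,0,0,0],[-0.001,0,0,0],[-0.001,0,0,0],[0,0,0,0]]' && python3 -m inch '[[-0.001,0,0,0],[-0.001,0,0,0],[0,0,0,0]]'
```

```text
t: 22.75
eef_pos: [0.4229, 0.2465, 0.0772]
tool_rot: [-0.001, 0.618, 0.786, 0.0]
contact_force: [-5.7, 0.4, 11.2]
gripper_width: 0.156
grasp_force: 39.3
t: 23.15
eef_pos: [0.4235, 0.2438, 0.0772]
tool_rot: [-0.001, 0.618, 0.786, 0.0]
contact_force: [-5.9, 1.1, 10.9]
gripper_width: 0.156
grasp_force: 39.3
t: 23.45
eef_pos: [0.424, 0.242, 0.0772]
tool_rot: [-0.001, 0.618, 0.786, 0.0]
contact_force: [-6.0, 2.9, 11.3]
gripper_width: 0.16
grasp_force: 39.3
```

```bash
for i in 1; do :; done; python3 -m inch '[[-0.001,0,0,0],[0,0,0,0]]' | grep -E "eef|cont" && python3 -m inch '[[-0.001,0,0,0],[0,0,0,0]]' | grep -E "eef|cont" && python3 -m inch '[[-0.001,0,0,0],[0,0,0,0]]' | grep -E "eef|cont"
```

```text
eef_pos: [0.4241, 0.2412, 0.0772]
contact_force: [-6.7, 3.3, 10.8]
eef_pos: [0.4241, 0.2412, 0.0772]
contact_force: [-6.9, 5.7, 9.6]
eef_pos: [0.4241, 0.2412, 0.0772]
contact_force: [-7.8, 8.3, 8.2]
```

The stop has halted and the force is rising, so the row is tight. One more firm nudge, then release and check.

```bash
python3 -m inch '[[-0.001,0,0,0],[-0.001,0,0,0],[0,0,0,0],[0,0,0,0]]' && python3 -m inch '[[0.004,0,0,0],[0,0,0,0]]' - 20 && python3 -m inch '[[0,0,0,0],[0,0,0,0],[0,0,0,0],[0,0,0,0],[0,0,-0.03,0],[0,0,-0.04,0],[0,0,-0.04,0],[0,0,-0.04,0],[-0.03,0,-0.04,0],[-0.03,0,0,0],[0,0,0,0],[0,0,0,0]]' 0.05
python3 - <<'E'
from h import *
w=cam('wrist'); t=cam('top'); save(w,'w8.png',(140,40,420,300),2.3); print(bot.get_obs()['eef_pos'])
np.savez('w8.npz',W=w['W'],mtx=w['mtx'])
E
```

```text
t: 24.45
eef_pos: [0.4242, 0.2411, 0.0772]
tool_rot: [-0.003, 0.617, 0.787, 0.002]
contact_force: [-10.5, 14.2, 6.4]
gripper_width: 0.153
grasp_force: 39.0
t: 24.65
eef_pos: [0.4241, 0.2412, 0.0772]
tool_rot: [-0.001, 0.618, 0.786, 0.0]
contact_force: [-6.2, 3.0, 9.9]
gripper_width: 0.155
grasp_force: 39.5
t: 25.85
eef_pos: [0.4391, 0.1807, 0.2661]
tool_rot: [-0.0, 0.619, 0.785, 0.0]
contact_force: [0.2, 1.2, -0.1]
gripper_width: 0.585
grasp_force: 0.0
[0.43863738 0.18184674 0.26555623]
```

View pics/w8.png

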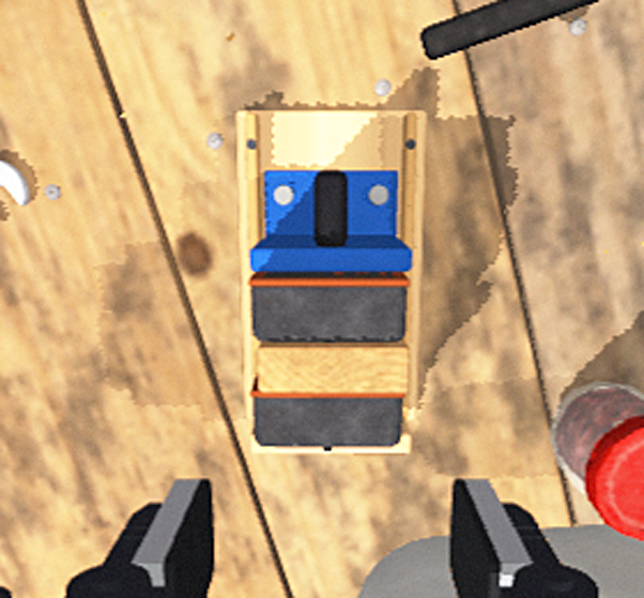

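The view shows all three blocks upright and touching from wall to stop, and the gripper clear of everything. The stop stalled after 12.7 mm with the force rising to 14 N, so it is snug. Handing in.

```bash
python3 -c "
from station import bot
print(bot.hand_in())"
```

```text
the job is handed in; nothing more can be done
None
```

The job is handed in: the block was stood on the bench and regripped, then placed upright in the rack's gap. The blue stop was slid up until the row was tight. The last picture showed all three blocks upright and the gripper clear; the hand-in gave no verdict.

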